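# Pull the hold-down clip of the clamped sample box

## Robot

A 7-joint arm with a two-finger parallel gripper is mounted at the origin on a cart in front of the work surface, level with it; the furniture and walls round the work are solid. World frame = base frame: x ahead of the robot, y to its left, z up, the work surface at z = 0. Lengths are in m, angles in rad, forces in N, time in s.
With the tool pointing down it reaches from about 0.425 to 0.925 m from the base axis. Payload 6.8 kg.
Tool frame: the origin (TCP) lies midway between the tips of the shut fingers; the grasp point (between the pads) lies 19 mm behind it; z points along the fingers, y is the line along which they close (so a half turn about z gives the same grasp; the last joint's range is limited). The gripper opens to 88 mm and grips with 3 to 60 N. Pads are 20 mm wide; open, the fingers measure 115 mm over their backs; the gripper's body (75 mm by 178 mm) begins 61 mm behind the grasp point.
Start: joints at [-0.108, 0.477, 0.022, 1.555, -0.011, 1.109, -0.083], TCP at [0.675, 0, 0.223] pointing down, gripper open.
Joint ranges: [-2.96, 2.96], [-0.34, 2.1], [-1.41, 1.46], [0.24, 2.44], [-1.37, 4.51], [0.17, 1.92], [-2.96, 2.96]. Speed limits (rad/s): [2.39, 2.39, 3.14, 3.14, 3.14, 3.14, 3.14].

## Interface

Orientations are given as [roll, pitch, yaw] about the fixed x, y, z axes, in that order (R = Rz(yaw) Ry(pitch) Rx(roll)).
In Python, from workcell import * gives the robot as it stands. Calls block until the motion is done:
- move_pose(position, orientation): joint-space move of the TCP to a pose.
- move_linear(position, frame=None, rate=0.15, contact_N=None): straight line of the TCP; frame=None keeps the orientation; rate is the mean speed in m/s. With contact_N (N) it stops when the force on the tool has changed by that much, and returns True; else False.
- move_joints(angles): joint-space move.
- grip(opening): finger opening in m; the grip force is fixed at half the most; returns when the fingers have stopped.
- sleep(seconds).
- ik(position, orientation): joint angles nearest the present ones, or None.
- read_camera(name): name is "scene" or "side" or "wrist"; returns the picture (480x640x3 uint8, red, green, blue); there is no depth.
- get_calibration(name): a dict with "camera_matrix" (3x3 intrinsics, pixels), "xyz" and "rotation" of the camera in the world; the wrist camera has in their place "tool_from_camera" (4x4, takes a point from camera to tool coordinates, whose origin is the TCP and whose axes are the flange's). Camera axes: x right, y down, z forward; pixel columns grow to the right and rows downward; lengths in m; the calibration is good to about 2 mm. The wrist camera is an equidistant fisheye: a pixel r from the principal point sees the ray r / f radians off the axis. A picture is of the moment at which its call begins: read the wrist's pose just before it. get_calibration takes no time and is no camera call.
A pose or a line that the arm cannot do raises Unreachable and nothing moves.
- finish_job(): hands the job in; it is judged then, once.
Readings, each from a call of its own:
- read_t(): time.
- read_joint_pos(): joint angles.
- read_qd(): joint speeds.
- read_tau(): joint torques, N m.
- read_position(): TCP position.
- read_orientation(): TCP orientation.
- read_ft_force(): force on the tool from outside, world axes, zero at the start.
- read_ft_torque(): the same for the moment, N m.
- read_opening(): finger opening in m.
- read_gripper_force(): force on a finger pad.
Only numpy, scipy, OpenCV 4.12 (cv2) and the standard library are available. Lean on these libraries where they do the work, as an engineer would, in place of code of your own. Each camera call takes 0.05 s, during which the arm holds its last target. There are 200 camera calls.

## Task

Two small hold-down stands are on the table, each with its bar locked by a looped spring clip through a cross-drilled pin. On the stand that has a sample box under its bar, pull the clip straight sideways out of the pin and lay it flat in the open shallow metal parts tray. Leave the other clip, on the empty stand, where it is.

Things in the scene. Friction and masses are not known exactly. Their poses are not given: they have to be found in the camera images.
- clip_loaded: Clip to pull: bare steel 5 mm wire, lying level, loose, 65 g. Origin: centre of its closed oblong loop at mid wire, 37.5 mm above the table. Loop 35 mm long (x), 29 mm over its flat sides, which face +-y: grip there; only table below it. x points to the leg tips. Straight leg: y -5 mm, tip at x 70, in the pin's hole. Wavy spring leg: y about +8, tip x 69, outside the pin, its hump behind the pin.
- stand_loaded: Fixed stand with a flat black sample box (67x62x19 mm) under its bar. Origin: underside centre of its 124x84x8 mm base. Bar along x, 22 mm wide at the pin, top z 35, ends at x -74. Pin 18 mm thick at x -48, y 0, top z 55; hole along x, 10 wide, z 35 to 43. The clip starts with axes as the stand's, origin at x -93, y +5. Pull it along -x: the spring leg yields at a few N; clear after 45 mm.
- clip_empty: The clip to leave alone: just like clip_loaded, in the pin of the other stand, which is the same but has no box under its bar. Origin and axes as for clip_loaded. (Round the work: a tall microscope with an overhanging stage stands at the left, beyond x 0.35, y 0.35 m; bring the arm back from it and to the middle before reaching out. Low clutter lies in front of the stands, none under the loops.)
- parts_tray: Fixed open shallow tray of plain sheet metal near the right of the table, 140x200 mm outside (x, y), 18 mm high, floor and walls 3 mm thick. Origin: centre of its underside; y along its long side. A hexagon key 4 mm thick lies in it beside the wall at x = +70 mm; the rest of the floor is bare. Not the larger black tray at the back.

How it is judged:
On the way:
1. the clip is pulled clear of the pin of the stand with the box (horizontal distance between clip_loaded and stand_loaded above 0.14 m), for 0.1 s.
At the end, for the whole second after the job is handed in: The clip of the stand with the box lies at rest, flat (within about 11 degrees, either side up) on the floor of the parts tray, the centre of its loop inside the walls and less than 14 mm above the tray's underside; the other clip is within 15 mm of where it was (x of clip_loaded in the frame of parts_tray between -0.06 and 0.06 m and y of clip_loaded in the frame of parts_tray between -0.09 and 0.09 m and z of clip_loaded in the frame of parts_tray below 0.014 m and angle between the z axis of clip_loaded and the z axis of parts_tray, either way round below 0.2 rad and linear speed of clip_loaded below 0.03 m/s and distance of clip_empty from where it was at the start of the episode below 0.015 m); the robot touches nothing.
It fails at once if the clip on the empty stand is pulled (moved 25 mm or more) (distance of clip_empty from where it was at the start of the episode above 0.025 m).
It also fails if it takes over 40 s, if anything falls off the work surface, if the arm or the gripper's body presses on something with over 40 N, if the wrist force passes 120 N, or if a joint passes its speed limit or range.

## Working session

There is one attempt and no reset: what is moved stays moved. The work goes in short steps, each a Python script; the robot and the scene stay as the last script left them, time stands still between calls to the robot, and variables do not carry over. Pictures are saved under pics/ and viewed, at most 10 in all, crops included, and the job is handed in when it is done.

```bash
mkdir -p pics; ls; python3 - <<'E'
from workcell import *
import cv2
for n in ("scene","side","wrist"):
    cv2.imwrite(f"pics/{n}0.png",read_camera(n)[:,:,::-1]); print(n,get_calibration(n))
print(read_t(),read_position(),read_orientation())
E
```

```text
pics
scene {'camera_matrix': array([[569.49436524,   0.        , 321.31600298],
       [  0.        , 569.49436524, 238.5327465 ],
       [  0.        ,   0.        ,   1.        ]]), 'xyz': array([0.03854908, 0.3580236 , 0.74327433]), 'rotation': array([-2.34334603,  0.00911311, -2.25983372])}
side {'camera_matrix': array([[488.66252121,   0.        , 316.67864198],
       [  0.        , 488.66252121, 246.01692722],
       [  0.        ,   0.        ,   1.        ]]), 'xyz': array([0.48193184, 0.59568794, 0.58842501]), 'rotation': array([-2.22872581, -0.01047158, -2.98415445])}
wrist {'camera_matrix': array([[371.64829954,   0.        , 319.24438163],
       [  0.        , 371.64829954, 234.21160855],
       [  0.        ,   0.        ,   1.        ]]), 'tool_from_camera': array([[ 2.18603422e-04, -9.54369880e-01, -2.98626999e-01,
         8.39044745e-02],
       [ 9.99999926e-01,  3.03474383e-04, -2.37833167e-04,
         7.37895337e-04],
       [ 3.17606455e-04, -2.98626925e-01,  9.54369875e-01,
        -1.62905279e-01],
       [ 0.00000000e+00,  0.00000000e+00,  0.00000000e+00,
         1.00000000e+00]])}
0.15 [ 6.74597990e-01 -6.31336344e-06  2.21966785e-01] [-3.14033903e+00  1.11920810e-04  1.57080664e+00]
```

View pics/scene0.png

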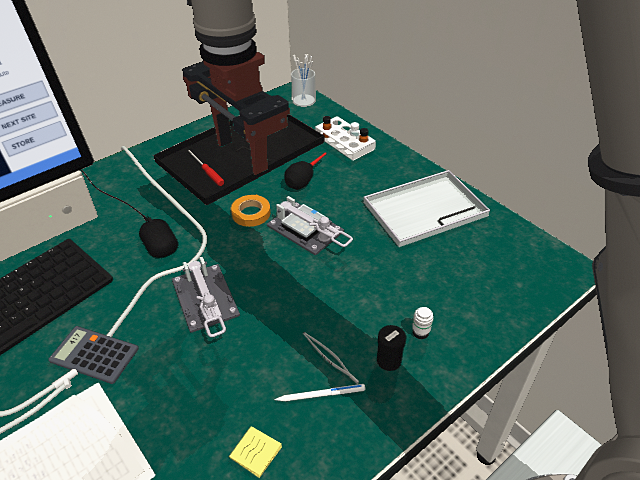

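View pics/wrist0.png

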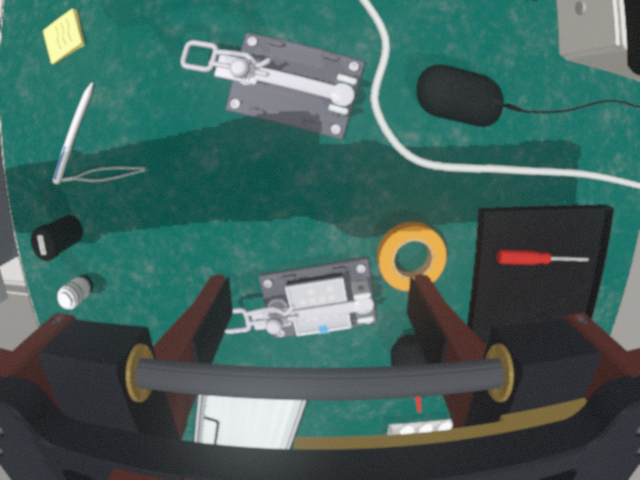

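The scene picture shows a stand at (310,225) with something on its base, another at (207,300) that looks empty, and a tray at (427,207). I'll enlarge both stands to check.

```bash
python3 - <<'E'
import cv2,numpy as np
s=cv2.imread("pics/scene0.png");w=cv2.imread("pics/wrist0.png")
a=cv2.resize(s[185:265,260:360],None,fx=4,fy=4,interpolation=cv2.INTER_CUBIC)
b=cv2.resize(s[255:335,160:260],None,fx=4,fy=4,interpolation=cv2.INTER_CUBIC)
c=cv2.resize(w[250:345,220:390],(800,447),interpolation=cv2.INTER_CUBIC)[:280]
cv2.imwrite("pics/crop1.png",np.vstack([np.hstack([a,b]),c]))
E
```

```text
(no output)
```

View pics/crop1.png

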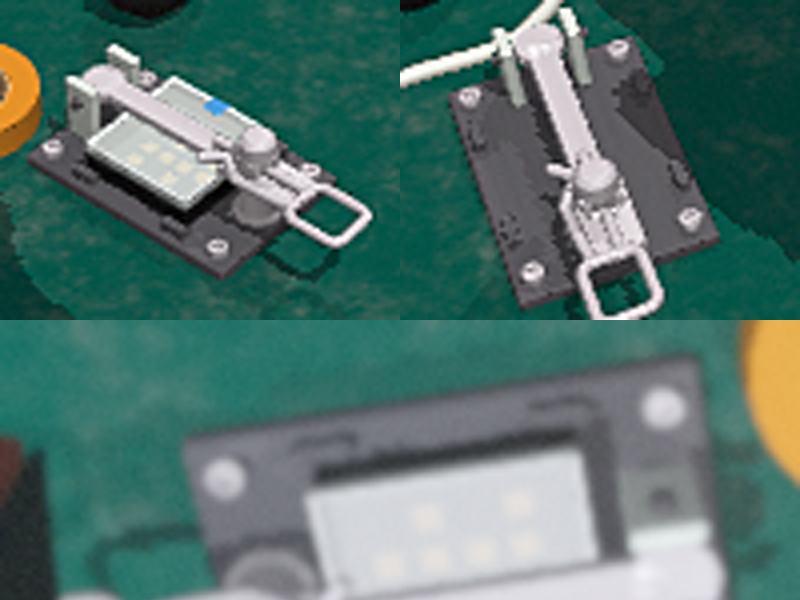

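View pics/side0.png

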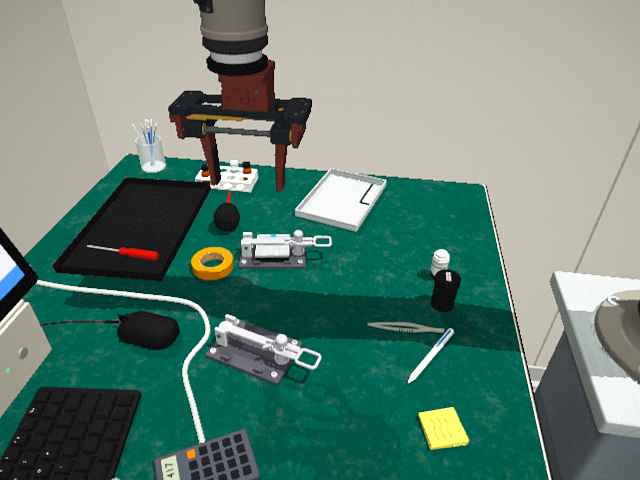

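Crop: the top-left stand (scene ≈ (310,225)) carries the box, and the other is empty. Its loop centre in the scene is at ≈ (342.5,239), and the tray rim corners are at (363,206), (447,172), (489,212) and (402,245). In the side view the loop is at (322,241).

```bash
cat > h.py <<'E'
from workcell import *
import numpy as np, cv2
from scipy.spatial.transform import Rotation as R
def ray(n,px,pose=None):
    c=get_calibration(n);K=c["camera_matrix"];d=np.array([(px[0]-K[0,2])/K[0,0],(px[1]-K[1,2])/K[1,1],1.])
    if n!="wrist": return np.array(c["xyz"]),R.from_euler("xyz",c["rotation"]).as_matrix()@d
    r=np.hypot(*d[:2]);d=np.array([*(d[:2]/max(r,1e-9)*np.sin(r)),np.cos(r)])
    T=c["tool_from_camera"];W=R.from_euler("xyz",pose[1]).as_matrix()
    return W@T[:3,3]+pose[0],W@T[:3,:3]@d
def at(n,px,z,pose=None):
    o,d=ray(n,px,pose);return (o+d*(z-o[2])/d[2])
E
python3 - <<'E'
from h import *
np.set_printoptions(precision=4,suppress=True)
P=(read_position(),read_orientation())
print("loop scene",at("scene",(342.3,238.7),.0375)[:2],"side",at("side",(322,241),.0375)[:2],"pin",at("scene",(324.5,218.5),.055)[:2],"pin side",at("side",(298,234),.055)[:2])
for z,a,b in((.008,(267,223.5),(315.5,254)),): 
    p,q=at("scene",a,z),at("scene",b,z);print("base edge",p,q,np.linalg.norm(p-q),np.degrees(np.arctan2(*(p-q)[1::-1])))
s=4.706
p,q=at("wrist",(220+188/s,250+438/s-320/s),.008,P),at("wrist",(220+697/s,250+(360-320)/s),.008,P);print("wrist edge",p,q,np.linalg.norm(p-q),np.degrees(np.arctan2(*(q-p)[1::-1])))
t=np.array([at("scene",c,.018) for c in((363,206),(447,172),(489,212),(402,245))]);print("tray",t,t.mean(0))
for i in range(4): d=t[(i+1)%4]-t[i];print(np.linalg.norm(d),np.degrees(np.arctan2(d[1],d[0])))
print("key",at("scene",(440,221),.005),at("scene",(475,210),.005))
print("empty loop",at("scene",(160+222/4,255+285/4),.0375))
E
```

```text
loop scene [ 0.5773 -0.1257] side [ 0.5806 -0.1262] pin [ 0.6238 -0.1233] pin side [ 0.6242 -0.1169]
base edge [ 0.7233 -0.0633  0.008 ] [ 0.6011 -0.0831  0.008 ] 0.12378788144879953 9.183070947452753
wrist edge [ 0.6089 -0.0819  0.008 ] [ 0.7284 -0.0618  0.008 ] 0.12117557380273522 9.515618570011606
tray [[ 0.6349 -0.2292  0.018 ]
 [ 0.6022 -0.4342  0.018 ]
 [ 0.4674 -0.4013  0.018 ]
 [ 0.5109 -0.2107  0.018 ]] [ 0.5538 -0.3189  0.018 ]
0.2075646121352128 -99.07232122608653
0.1387898789184318 166.28425921045144
0.19551341238440012 77.14101895822866
0.12542848356988562 -8.504784687402488
key [ 0.5186 -0.3228  0.005 ] [ 0.4963 -0.3988  0.005 ]
empty loop [0.5571 0.1499 0.0375]
```

```bash
python3 - <<'E'
from h import *
np.set_printoptions(precision=3,suppress=True)
for k in (0,-180):
    for p,y in(((.579,-.126,.13),9.3),((.579,-.126,.031),9.3),((.51,-.137,.031),9.3),((.57,-.34,.02),79)):
        print(k,y,ik(p,[np.pi,0,np.radians(y+k)]))
grip(.06)
move_pose([.579,-.126,.12],[np.pi,0,np.radians(9.3)])
P=(read_position(),read_orientation());print(P,read_t())
cv2.imwrite("pics/w1.png",read_camera("wrist")[:,:,::-1])
E
```

```text
0 9.3 [-0.14   0.46   0.326  1.861 -0.19   0.851 -1.128]
0 9.3 [-0.102  0.601  0.28   1.91  -0.256  0.664 -1.074]
0 9.3 [-0.073  0.523  0.274  2.064 -0.247  0.585 -1.035]
0 79 [ 0.376  0.69   0.096  1.724 -0.092  0.732  0.327]
-180 9.3 [ 0.354  0.465 -0.319  1.825  0.184  0.88   1.683]
-180 9.3 [ 0.34   0.603 -0.304  1.878  0.267  0.7    1.614]
-180 9.3 [ 0.381  0.525 -0.296  2.032  0.254  0.619  1.648]
-180 79 [-0.272  1.174  1.255  1.769 -1.218  1.206 -1.967]
(array([ 0.58 , -0.125,  0.12 ]), array([-3.141, -0.001,  0.165])) 1.75
```

View pics/w1.png

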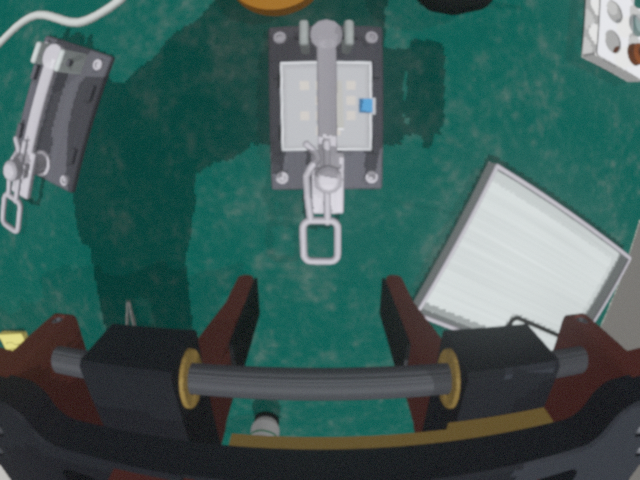

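The wrist view shows the loop centre at (320.5,242), the stand edges parallel to the tool x axis, and tray rim corners at (495,162), (629,258) and (415,311).

```bash
python3 - <<'E'
from h import *
np.set_printoptions(precision=4,suppress=True)
P=(read_position(),read_orientation())
print("loop",at("wrist",(320.5,242),.0375,P))
l=[at("wrist",c,.008,P) for c in((270,28),(272,188),(382,188))]
for a,b in((0,1),(1,2)): d=l[a]-l[b];print(np.linalg.norm(d),np.degrees(np.arctan2(d[1],d[0])))
print("tray",*[at("wrist",c,.018,P) for c in((495,162),(629,258),(415,311))])
E
```

```text
loop [ 0.5809 -0.1243  0.0375]
0.12142529911090602 9.663197123329425
0.08329561100196022 99.61819299494975
tray [ 0.6603 -0.2474  0.018 ] [ 0.6075 -0.4384  0.018 ] [ 0.5276 -0.2132  0.018 ]
```

```bash
python3 - <<'E'
from h import *
np.set_printoptions(precision=4,suppress=True)
a=np.radians(9.5);u=np.array([np.cos(a),np.sin(a),0]);g=np.array([.5805,-.1247,.0305])
move_pose(g+[0,0,.05],[np.pi,0,a])
print(move_linear(g,rate=.1,contact_N=8),read_position())
grip(.02);print("grip",read_opening(),read_gripper_force(),read_ft_force())
move_linear(g-.03*u,rate=.06);print(read_opening(),read_ft_force())
move_linear(g-.07*u,rate=.06);print(read_opening(),read_ft_force(),read_position())
move_linear(g-.07*u+[0,0,.09],rate=.15)
print(read_opening(),read_gripper_force(),read_t())
cv2.imwrite("pics/w2.png",read_camera("wrist")[:,:,::-1])
cv2.imwrite("pics/s2.png",cv2.resize(read_camera("side")[150:350,200:470,::-1],None,fx=2.9,fy=2.9))
E
```

```text
False [ 0.5809 -0.1249  0.0309]
grip 0.027999693865688707 30.00013880431652 [-0.1881 -0.3634  0.1352]
0.027659382833452307 [-0.3185  0.5985  0.4249]
0.02779522674663336 [-0.1133  0.7474 -0.3964] [ 0.5119 -0.1362  0.0306]
0.027607515541471728 29.999933000653982 5.5583
```

View pics/s2.png

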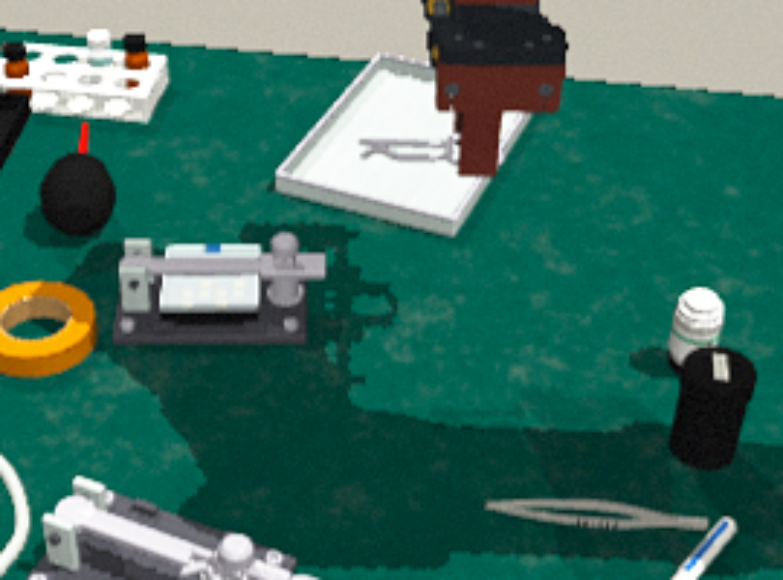

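View pics/w2.png

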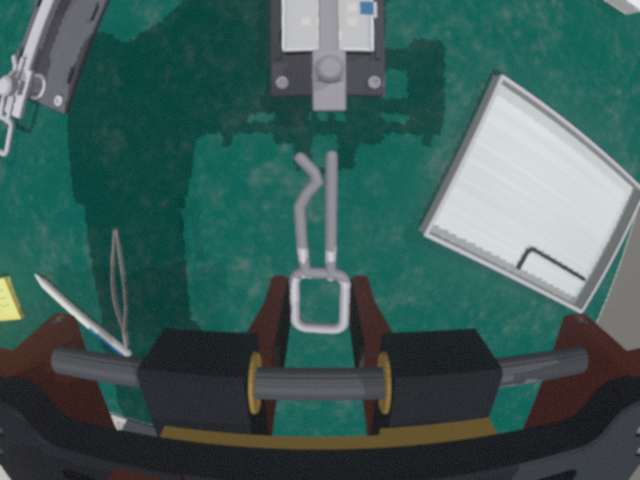

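The clip is out of the pin and held level, with its legs forward (loop at (320,302), tips at (300,155) and (331,153)). Tray rim corners are at (502,75), (424,233) and (580,310), and the key is at (522,262)–(585,278). I'll refine the tray position and place the clip.

```bash
python3 - <<'E'
from h import *
np.set_printoptions(precision=4,suppress=True)
P=(read_position(),read_orientation())
A,C,D=[at("wrist",c,.018,P) for c in((502,75),(424,233),(580,310))]
c=(A+D)/2;l=C-D;h=np.arctan2(l[1],l[0]);print(A,C,D,"centre",c,"heading",np.degrees(h),np.linalg.norm(l),np.linalg.norm(A-C))
K=at("wrist",(520,265),.005,P);print("key",K)
c=(c+[.5676,-.3258,.018])/2; h=(h+np.radians(75))/2
L=np.array([np.cos(h),np.sin(h),0]);S=np.array([L[1],-L[0],0])
print("key from centre",(K-c)@L,(K-c)@S)
t=c-.026*L+.018*S;t[2]=0;print("target",t)
o=[np.pi,0,h]
move_pose(t+[0,0,.10],o)
move_linear(t+[0,0,.03],rate=.15)
print(move_linear(t+[0,0,.003],rate=.03,contact_N=3),read_position(),read_ft_force())
move_linear(np.array(read_position())+[0,0,.0015],rate=.03)
grip(.042);sleep(.2)
move_linear(t+[0,0,.14],rate=.15)
print(read_t(),read_ft_force(),read_position())
cv2.imwrite("pics/w3.png",read_camera("wrist")[:,:,::-1])
cv2.imwrite("pics/s3.png",cv2.resize(read_camera("side")[150:350,200:470,::-1],None,fx=2.9,fy=2.9))
E
```

```text
[ 0.6576 -0.2495  0.018 ] [ 0.525  -0.2134  0.018 ] [ 0.4759 -0.4026  0.018 ] centre [ 0.5668 -0.326   0.018 ] heading 75.44858773843686 0.19544289994519295 0.1373730487997898
key [ 0.508  -0.3174  0.005 ]
key from centre -0.0068614189585364345 -0.05936297708003337
target [ 0.578  -0.3556  0.    ]
True [ 0.5776 -0.3555  0.0035] [-0.5969 -0.081   5.4011]
10.2833 [0.598  0.1197 0.9184] [ 0.5773 -0.3552  0.1389]
```

View pics/w3.png

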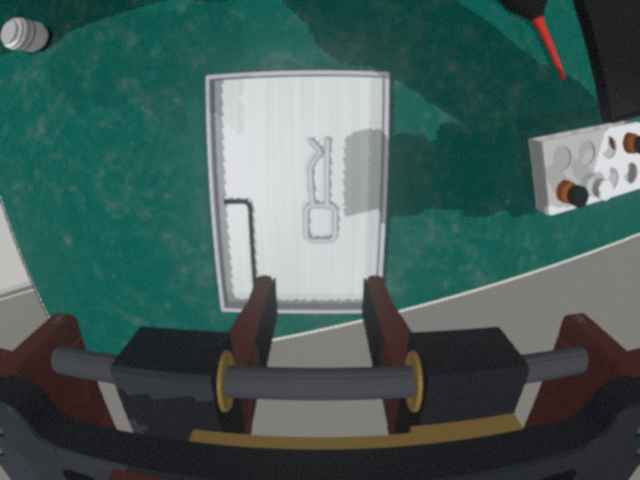

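View pics/s3.png

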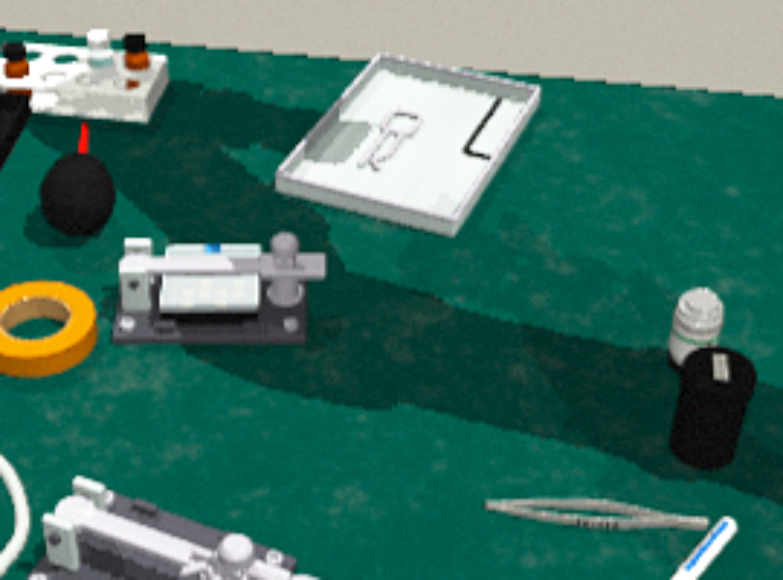

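In the wrist view the clip lies flat on the bare tray floor (loop at (320,223), tips at (318,140)), clear of the key and walls. The gripper is free of it, so I'm handing in.

```bash
python3 -c "
from workcell import *
print(finish_job())"
```

```text
the job is handed in; nothing more can be done
None
```

The clip from the stand with the box was pulled and now lies flat in the parts tray; the other clip was left alone, and the job was handed in at about 10 s of robot time (the verdict was not shown).

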